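# Block in a vacuum controller in its transport case

### The job

The vacuum controller is loose in its grey transport case: block it in by standing one foam piece in the gap at each end of it, upright and fully down on the case floor, sliding the controller along the case as needed to make room. Of the three pieces use the two that together take up the free length with only a few millimetres to spare. Keep the controller standing in the case, and leave the spare piece and the bottle, jar and beaker where they are.

Things in the scene. Friction and masses are not known exactly. Their poses are not given: they have to be found in the camera images.
- case_floor (a point): Open grey plastic transport case fixed to the bench, outside 122 mm (local x) by 208 mm (local y) by 72 mm tall, walls and floor 6 mm thick, inside 110 mm (x) by 196 mm (y) by 66 mm deep. This point is the centre of its inner floor, 6 mm over the bench; local y runs along the case's length, z up.
- controller_centre (a point): Controller, loose in the case: rigid cream housing 104 (local x) x 120 (y) x 66 mm tall, top level with the rim, parallel to the case, 3 mm play each side in x, slides along the case's y; its two end gaps total 76 mm. A fixed blue dial (32 mm dia., 24 mm tall) on the middle of its top can be gripped to slide it. 0.6 kg, slides easily. Point: housing's centre, 33 mm over its underside, on the dial axis.
- thin_piece_centre (a point): Thin piece, yellow: foam block with a wooden grip bar centred on top, standing on the bench. Body 90 mm long (local x), 30 mm thick (local y), 66 mm tall, lowest 8 mm tapered 3 mm each way in y; bar 44 (x) by 20 (y) by 34 mm tall; 100 mm tall overall. Rigid, smooth, slides easily; about 70 g. This point is its centre, half-way up, 50 mm over its underside; z up.
- medium_piece_centre (a point): Medium piece, green: foam block with a wooden grip bar centred on top, standing on the bench. Body 90 mm long (local x), 40 mm thick (local y), 66 mm tall, lowest 8 mm tapered 3 mm each way in y; bar 44 (x) by 20 (y) by 34 mm tall; 100 mm tall overall. Rigid, smooth, slides easily; about 90 g. This point is its centre, half-way up, 50 mm over its underside; z up.
- thick_piece_centre (a point): Thick piece, pink: foam block with a wooden grip bar centred on top, standing on the bench. Body 90 mm long (local x), 52 mm thick (local y), 66 mm tall, lowest 8 mm tapered 3 mm each way in y; bar 44 (x) by 20 (y) by 34 mm tall; 100 mm tall overall. Rigid, smooth, slides easily; about 120 g. This point is its centre, half-way up, 50 mm over its underside; z up.
- amber_bottle: Bystander: amber glass bottle with yellow cap, 66 mm in diameter, 150 mm tall, left of the case; origin at the centre of its underside.
- white_jar: Bystander: white jar with blue cap, 60 mm in diameter, 75 mm tall, on the right, near the robot; origin at the centre of its underside.
- beaker: Bystander: clear glass beaker, 66 mm in diameter, 75 mm tall, beyond the case; origin at the centre of its underside.
Things that resemble listed ones, but are neither listed nor needed, are in the scene too. Leave any blue or purple look-alike of the part that bears thin_piece_centre alone. What is shaped like the part that bears medium_piece_centre but red is not meant.

How it is judged:
By the outcome, as a careful person would: the job done as asked, in the order asked, and still so for the second after the job is handed in, with the robot touching nothing.
It also fails if it takes over 67 s, if anything falls off the work surface, if the arm or the gripper's body presses on something with over 40 N, if the wrist force passes 120 N, or if a joint passes its speed limit or range.

### The arm

A 7-joint arm with a two-finger parallel gripper is mounted at the origin on the work surface. World frame = base frame: x ahead of the robot, y to its left, z up, the work surface at z = 0. Lengths are in m, angles in rad, forces in N, time in s.
With the tool pointing down it reaches from about 0.4 to 0.85 m from the base axis. Payload 10.4 kg.
Tool frame: the origin (TCP) lies on the centre line of the jaws, within the pads' length; the fingertips stand 11 mm ahead of it and the grasp point (between the pads) lies 8 mm behind it; z points along the fingers, y is the line along which they close (so a half turn about z gives the same grasp; the last joint's range is limited). The gripper opens to 87 mm and grips with 3 to 60 N. Pads are 19 mm wide; open, the fingers measure 117 mm over their backs; the gripper's body (75 mm by 190 mm) begins 51 mm behind the grasp point.
Start: joints at [1.263, 0.332, -0.065, 1.46, 0.022, 1.35, -0.088], TCP at [0.176, -0.6, 0.234] pointing down, gripper open.
Joint ranges: [-2.6, 2.6], [-0.5, 2.12], [-1.47, 1.34], [0.16, 2.42], [-1.27, 4.41], [0.06, 2.06], [-2.6, 2.6]. Speed limits (rad/s): [2.22, 2.22, 2.79, 2.79, 3.14, 3.14, 3.14].

### API

Orientations are given as a unit quaternion [x, y, z, w].
In Python, from bench import r gives the robot as it stands.
- The arm moves only by the shell command python3 -m pendant 'ROWS' [OPENING] [FORCE]. ROWS is JSON, a list of rows, each a list of 4 numbers: the shift along the tool's x, y, z in m, then the turn about the tool's z in rad. A call has 1 to 8 rows; each row shifts and turns the commanded pose from where the row before left it, along the tool's axes as they then stand; what a row does not reach is not made up. A row lasts 1/12 s, in which the tool goes at most 41.7 mm and 7.16 degrees, less where a joint would pass 70% of its speed; a pose out of reach is approached as far as the arm can. A call with a gripper value outside its range is refused whole. OPENING is the opening, from 0 (shut) to 1 (fully open), set as the call begins (- or left out, the last holds). The fingers move at their own pace and stop on an object; FORCE is the grip in N (left out, the last holds). Time passes only in rows, so rows that do not move let the fingers close. It gives the time, the measured TCP pose, the force, the opening and the grip force at its end, in the units of the state.
- r.read_state(): the state, without advancing time (a new reading comes with each control period).
- r.camera(name): name is "scene" or "top" or "wrist"; returns a dict with "img" (420x560x3 uint8, red, green, blue), "camera_matrix" (3x3 intrinsics, pixels), "dist_coeffs" ([k1, k2, p1, p2, k3] as OpenCV has them; the pictures are not rectified), "xyz" and "attitude" of the camera in the world. Camera axes: x right, y down, z forward; pixel columns grow to the right and rows downward; lengths in m; the calibration is good to about 2 mm. A picture is of the moment at which its call begins. There is no depth.
- r.close_job(): hands the job in; it is judged then, once.
Trained networks look in the newest picture that a camera, given by its name, has taken for a name from the list of things; names that differ only in an ending like _2 or _b are one class to them, and where a whole thing is asked for, a point or a joint stands for the part that bears it (a point fixed in the world has none). Each returns a list of dicts, best first, with "score" (0 to 1); they miss things now and then, are a little off and sometimes report something else, mostly with a low value. They report only what shows in the picture. A call takes as long as a camera call. They do not tell look-alikes from the thing itself.
- r.outline_of(thing, camera): "mask" (420x560 bool, what is visible of it) and "bbox" ([centre column, centre row, width, height] in pixels, round what is visible of it).
The state is a dict: "time": time; "joint_positions": joint angles; "joint_vel": joint speeds; "joint_torque": joint torques, N m; "ee_pos": TCP position; "eef_rot": TCP orientation; "ft_force": force on the tool from outside, world axes, zero at the start; "torque": the same for the moment, N m; "width": finger opening in m; "grip_force": force on a finger pad.
Only numpy, scipy, OpenCV 4.12 (cv2) and the standard library are available. Lean on these libraries where they do the work, as an engineer would, in place of code of your own. Each camera call takes 0.05 s, during which the arm holds its last target. There are 200 camera calls.

## Working session

There is one attempt and no reset: what is moved stays moved. The work goes in short steps, Python scripts to look and compute and a shell command to move; the robot and the scene stay as the last step left them, time stands still between calls to the robot, and variables do not carry over. Pictures are saved under pics/ and viewed, at most 10 in all, crops included, and the job is handed in when it is done.

```bash
ls; mkdir -p pics; python3 - <<'E'
from bench import r
import cv2
s=r.read_state();print(s)
for n in ("top","scene"):
    c=r.camera(n);cv2.imwrite(f"pics/{n}1.png",c["img"][:,:,::-1]);print(n,c["camera_matrix"],c["dist_coeffs"],c["xyz"],c["attitude"])
E
```

```text
pics
{'time': 0.0, 'joint_positions': array([ 1.26340084,  0.33286811, -0.06472064,  1.46095755,  0.02161444,
        1.34989384, -0.08849993]), 'joint_vel': array([ 0.00043884,  0.00011209, -0.00012215,  0.00134065,  0.00018289,
       -0.00092605,  0.0009155 ]), 'joint_torque': array([-4.22474386e-04, -6.23259187e+01,  2.41184863e-02, -3.89897954e+01,
       -6.14161673e-02,  3.97941610e-02,  1.21101298e-04]), 'ee_pos': array([ 0.17549645, -0.59946124,  0.23274858]), 'eef_rot': array([ 9.89875180e-01,  1.41938779e-01, -1.38161426e-04, -7.01829932e-04]), 'ft_force': array([ 0.31389842,  0.52216213, -0.7954616 ]), 'torque': array([0.03256066, 0.0144563 , 0.00482404]), 'grip_force': 0.0, 'width': 0.08686547641137185}
top [[399.57772941   0.         286.6921188 ]
 [  0.         399.57772941 213.33169284]
 [  0.           0.           1.        ]] [-0.05312236  0.          0.          0.          0.        ] [ 5.05909272e-01 -2.57375054e-04  1.22173308e+00] [ 0.7096573  -0.70408627  0.01858481 -0.01742533]
scene [[406.74444734   0.         278.55733956]
 [  0.         406.74444734 207.05325759]
 [  0.           0.           1.        ]] [0.03194348 0.         0.         0.         0.        ] [ 1.52953779 -0.27025338  0.84200611] [ 0.71675994  0.53944963 -0.26754601 -0.35166522]
```

View pics/top1.png

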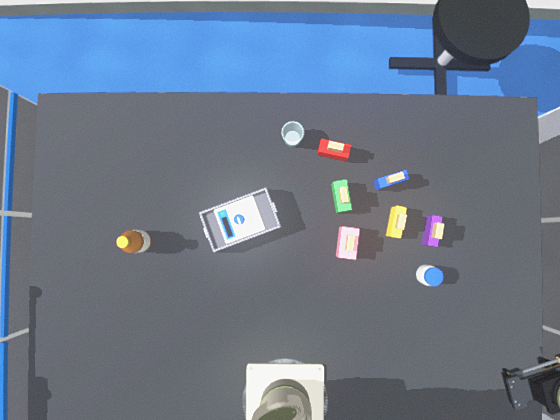

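View pics/scene1.png

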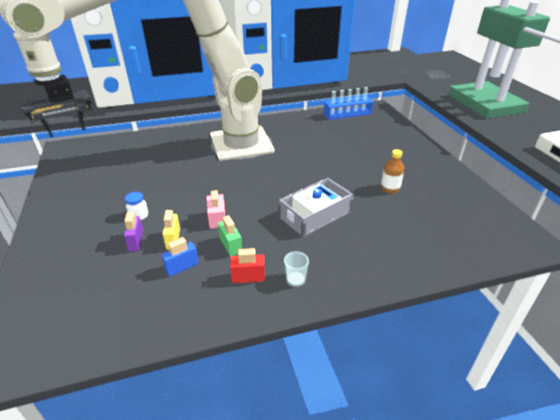

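The top view shows yellow (397,222), blue (392,180) and purple (434,231) as candidates for thin. For medium there are green (342,196) and red (335,150). Thick is the pink one at (348,243). The case and its dial are at (239,220). Since 30+40=70 of 76 mm, thin yellow and medium green are the pair to use, and blue, purple and red are look-alikes. I'll confirm in a crop and fit the poses.

```bash
cat > h.py <<'E'
import numpy as np, cv2
from scipy.spatial.transform import Rotation as R
from scipy.optimize import minimize
from bench import r
def proj(c,P):
    Rc=R.from_quat(c["attitude"]).as_matrix()
    rv,_=cv2.Rodrigues(Rc.T); 
    return cv2.projectPoints(np.asarray(P,float),rv,-Rc.T@np.asarray(c["xyz"]),c["camera_matrix"],np.asarray(c["dist_coeffs"]))[0][:,0]
def ray(c,uv,z):
    p=cv2.undistortPoints(np.array([[uv]],float),c["camera_matrix"],np.asarray(c["dist_coeffs"]))[0,0]
    d=R.from_quat(c["attitude"]).as_matrix()@np.array([p[0],p[1],1]); o=np.asarray(c["xyz"])
    return o+d*(z-o[2])/d[2]
def box(sx,sy,z0,z1):
    return np.array([[a*sx/2,b*sy/2,z] for a in(-1,1) for b in(-1,1) for z in(z0,z1)])
def place(B,p):
    c,s=np.cos(p[2]),np.sin(p[2]); Q=B.copy(); Q[:,0]=p[0]+c*B[:,0]-s*B[:,1]; Q[:,1]=p[1]+s*B[:,0]+c*B[:,1]; return Q
def sil(c,boxes,p,S=8):
    m=np.zeros((420*4,560*4),np.uint8)
    for B in boxes:
        h=cv2.convexHull(((proj(c,place(B,p))+.5)*4-.5).astype(np.float32))
        cv2.fillConvexPoly(m,np.round(h*16).astype(np.int32),255,shift=4)
    return cv2.resize(m,(560,420),interpolation=cv2.INTER_AREA)/255.
def fit(cams,masks,boxes,p0,yaws=None):
    def f(q):
        p=[q[0]/1000,q[1]/1000,q[2]/50]
        return sum(np.abs(sil(c,boxes,p)-m).sum()/m.sum() for c,m in zip(cams,masks))
    best=None
    for y in (np.arange(0,np.pi,np.pi/8) if yaws is None else yaws):
        q0=np.array([p0[0]*1000,p0[1]*1000,y*50])
        o=minimize(f,q0,method="Nelder-Mead",options=dict(initial_simplex=q0+np.array([[0,0,0],[8,0,0],[0,8,0],[0,0,8]]),xatol=.05,fatol=1e-4))
        if best is None or o.fun<best.fun: best=o
    return best.x[0]/1000,best.x[1]/1000,best.x[2]/50,best.fun
def piece(t): return [box(.09,t,.008,.066),box(.09,t-.006,0,.008),box(.044,.02,.066,.1)]
E
cat > m1.py <<'E'
from h import *
T=r.camera("top");S=r.camera("scene")
cv2.imwrite("pics/crop.png",cv2.resize(T["img"][120:290,190:460],None,fx=2.9,fy=2.9,interpolation=cv2.INTER_CUBIC)[:,:,::-1])
for n,t,uvt,uvs in(("thin_piece_centre",.03,(397,222),(172,232)),("medium_piece_centre",.04,(342,196),(230,238)),("thick_piece_centre",.052,(348,243),(216,210))):
    ms=[];cs=[]
    for c,cn,uv in((T,"top",uvt),(S,"scene",uvs)):
        L=r.outline_of(n,cn); g=[d for d in L if np.hypot(d["bbox"][0]-uv[0],d["bbox"][1]-uv[1])<12]
        print(n,cn,[(np.round(d["bbox"]),round(d["score"],2)) for d in L])
        if g: ms.append(g[0]["mask"].astype(float));cs.append(c)
    p0=ray(T,uvt,.05)
    for k in range(len(cs)): print(" single",np.round(fit([cs[k]],[ms[k]],piece(t),p0),4))
    if len(cs)>1: print(" both",np.round(fit(cs,ms,piece(t),p0),4))
for n in("case_floor","controller_centre"):
    for cn in("top","scene"):
        L=r.outline_of(n,cn);print(n,cn,[(np.round(d["bbox"]),round(d["score"],2)) for d in L])
        if L: cv2.imwrite(f"{n}_{cn}.png",L[0]["mask"]*255)
E
python3 m1.py
```

```text
thin_piece_centre top [(array([433., 231.,  25.,  29.]), 0.98), (array([392., 178.,  32.,  22.]), 0.95), (array([395., 222.,  19.,  35.]), 0.88)]
thin_piece_centre scene [(array([172., 229.,  17.,  39.]), 0.83), (array([134., 231.,  19.,  36.]), 0.56), (array([183., 259.,  39.,  39.]), 0.56)]
 single [ 0.5444 -0.3269  2.9305  0.0582]
 single [ 0.5433 -0.3282  2.9663  0.215 ]
 both [ 0.5444 -0.3278  2.9528  0.2934]
medium_piece_centre top [(array([333., 149.,  32.,  16.]), 0.64)]
medium_piece_centre scene [(array([231., 237.,  23.,  39.]), 0.71)]
 single [ 0.6184 -0.1657  0.1509  0.1091]
thick_piece_centre top [(array([349., 244.,  23.,  35.]), 0.6)]
thick_piece_centre scene [(array([217., 212.,  16.,  42.]), 0.61)]
 single [ 0.4821 -0.1821 -0.1494  0.1006]
 single [ 0.4817 -0.1835  3.0367  0.2575]
 both [ 0.4816 -0.1828  3.0314  0.3713]
case_floor top [(array([242., 221.,  83.,  62.]), 0.87)]
case_floor scene [(array([317., 207.,  77.,  64.]), 0.61)]
controller_centre top [(array([239., 220.,  51.,  54.]), 0.8)]
controller_centre scene [(array([316., 200.,  44.,  33.]), 0.57)][ WARN:0@20.638] global loadsave.cpp:1063 imwrite_ Unsupported depth image for selected encoder is fallbacked to CV_8U.
```

View pics/crop.png

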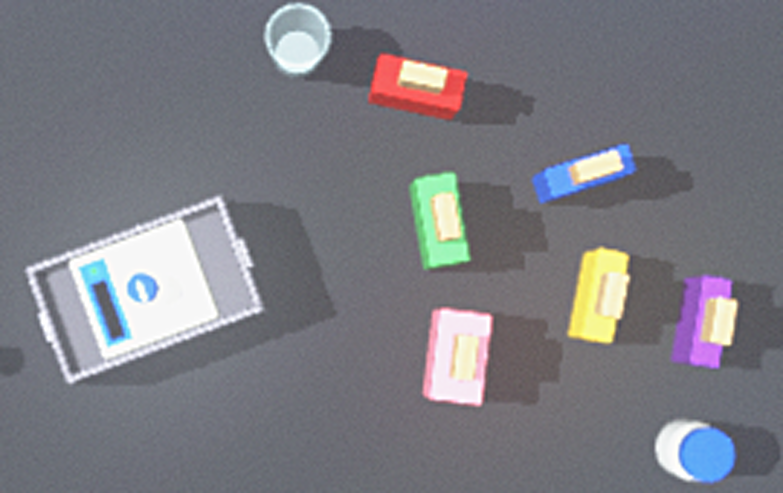

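The crop confirms it: yellow at crop (600,295) is thin and green at (440,220) is medium. Red, blue and purple are look-alikes. The controller sits towards the left (+y) end of the case. Next I'll fit the case, controller and green piece.

```bash
cat > m2.py <<'E'
from h import *
T=r.camera("top");S=r.camera("scene");cams={"top":T,"scene":S}
M={}
for n in("case_floor","controller_centre"):
    for cn in cams:
        L=r.outline_of(n,cn)
        if L: M[n,cn]=L[0]["mask"].astype(float)
# green piece: colour
hsv=cv2.cvtColor(T["img"],cv2.COLOR_RGB2HSV);g=((hsv[...,0]>45)&(hsv[...,0]<85)&(hsv[...,1]>90)&(hsv[...,2]>60))
w=(hsv[...,2]>150)&(hsv[...,0]<30); a=np.zeros_like(g);a[175:220,325:360]=1
mg=((g|w)&a).astype(float);print("green px",mg.sum())
ms=[mg];cs=[T];L=[d for d in r.outline_of("medium_piece_centre","scene") if abs(d["bbox"][0]-230)<12]
print("med top",np.round(fit(cs,ms,piece(.04),(.62,-.166),[.15]),4))
if L: print("both",np.round(fit([T,S],[mg,L[0]["mask"].astype(float)],piece(.04),(.62,-.166),[.15]),4))
p0=ray(T,(240,220),.05); case=[box(.122,.208,0,.072)]; top=[box(.104,.12,.071,.072)]
dial=np.array([[.016*np.cos(t),.016*np.sin(t),z] for t in np.arange(0,6.3,.4) for z in(.072,.096)])
for n,b in(("case_floor",case),("controller_centre",top+[dial])):
    ks=[k for k in M if k[0]==n]
    for k in ks: print(k,np.round(fit([cams[k[1]]],[M[k]],b,p0),4))
    if len(ks)>1: print(n,"both",np.round(fit([cams[k[1]] for k in ks],[M[k] for k in ks],b,p0),4))
E
python3 m2.py
```

```text
green px 428.0
med top [ 0.6193 -0.163   0.1752  0.2292]
both [ 0.6193 -0.1643  0.1745  0.3592]
('case_floor', 'top') [0.5461 0.1356 3.5093 1.057 ]
('case_floor', 'scene') [0.5478 0.131  0.3411 0.6312]
case_floor both [0.5464 0.1343 3.5075 1.713 ]
('controller_centre', 'scene') [0.5529 0.1246 0.3561 0.2119]
```

```bash
cat > go.py <<'E'
# usage: go.py x y z [yaw of tool y axis, deg]: prints shift in current tool frame, n rows, and turn
import sys
from h import *
s=r.read_state();Rt=R.from_quat(s["eef_rot"]).as_matrix()
a=list(map(float,sys.argv[1:]))
d=Rt.T@(np.array(a[:3])-s["ee_pos"]);n=int(np.ceil(np.linalg.norm(d)/.040))
yaw=np.degrees(np.arctan2(Rt[1,1],Rt[0,1]))
print("t",round(s["time"],2),"pos",s["ee_pos"].round(4),"yaw",round(yaw,2),"F",s["ft_force"].round(1),"w",round(s["width"],4),"q7",s["joint_positions"][6].round(2),"tilt",Rt[2].round(3))
print("shift mm",(d*1000).round(1),"n",n,"per row",(d/max(n,1)).round(4))
if len(a)>3:
    for k in(0,180,-180,360):
        t=-(a[3]+k-yaw)
        if abs(t)<=180: print("turn rad",round(np.radians(t),4),"rows",int(np.ceil(abs(t)/7)),"q7 if",k)
E
python3 go.py .57 -.25 .25 78; python3 go.py .546 .134 .25 111
```

```text
t 1.05 pos [ 0.1756 -0.5998  0.2336] yaw -73.68 F [ 0.2 -0.8  0.2] w 0.0871 q7 -0.09 tilt [ 0.  0. -1.]
shift mm [ 476.8 -225.   -16.4] n 14 per row [ 0.0341 -0.0161 -0.0012]
turn rad -2.6474 rows 22 q7 if 0
turn rad 0.4942 rows 5 q7 if -180
t 1.05 pos [ 0.1756 -0.5998  0.2336] yaw -73.68 F [ 0.2 -0.8  0.2] w 0.0871 q7 -0.09 tilt [ 0.  0. -1.]
shift mm [ 561.6 -600.2  -16.5] n 21 per row [ 0.0267 -0.0286 -0.0008]
turn rad -0.0817 rows 1 q7 if -180
```

```bash
python3 -m pendant '[[0.034,-0.016,0,0],[0.034,-0.016,0,0],[0.034,-0.016,0,0],[0.034,-0.016,0,0],[0.034,-0.016,0,0],[0.034,-0.016,0,0],[0.034,-0.016,0,0]]'; python3 -m pendant '[[0.034,-0.016,0,0],[0.034,-0.016,0,0],[0.034,-0.016,0,0],[0.034,-0.016,0,0],[0.034,-0.016,0,0],[0.034,-0.016,0,0],[0,0,-0.02,0],[0,0,0,0]]'
python3 - <<'E'
from h import *
c=r.camera("wrist");cv2.imwrite("pics/w1.png",c["img"][:,:,::-1]);print(c["xyz"],R.from_quat(c["attitude"]).as_matrix().round(2),c["camera_matrix"][0,0],c["dist_coeffs"])
E
python3 go.py .546 .134 .3 111
```

```text
time: 1.63
ee_pos: [0.3737, -0.4241, 0.2338]
eef_rot: [0.99, 0.142, 0.0, 0.0]
ft_force: [0.5, -1.0, 0.4]
width: 0.0868
grip_force: 0.0
time: 2.3
ee_pos: [0.544, -0.2736, 0.2562]
eef_rot: [0.99, 0.144, 0.002, 0.0]
ft_force: [0.6, -1.6, 1.7]
width: 0.0871
grip_force: 0.0
[ 0.621303   -0.24939787  0.40735493] [[ 0.29 -0.92 -0.28]
 [-0.96 -0.27 -0.08]
 [ 0.    0.29 -0.96]] 351.6084515331471 [-0.06072207  0.          0.          0.          0.        ]
t 2.35 pos [ 0.5427 -0.2754  0.255 ] yaw -73.57 F [ 0.5 -0.5  0. ] w 0.0872 q7 -0.97 tilt [ 0.002  0.002 -1.   ]
shift mm [ 119.  -391.7  -45.4] n 11 per row [ 0.0108 -0.0356 -0.0041]
turn rad -0.0798 rows 1 q7 if -180
```

View pics/w1.png

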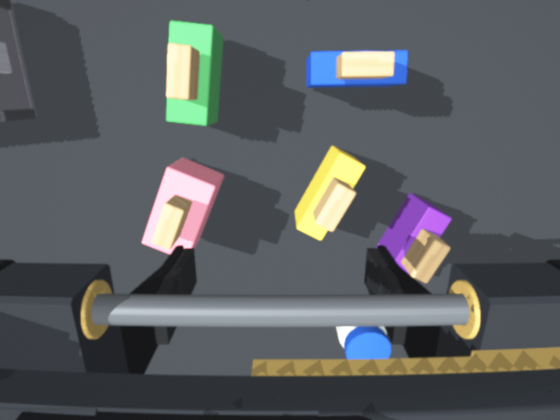

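Wrist view: green at (194,73), yellow at (330,193), and the case's edge at the far left. I'll fit both pieces here, then move over the case.

```bash
cat > m3.py <<'E'
from h import *
c=r.camera("wrist");hsv=cv2.cvtColor(c["img"],cv2.COLOR_RGB2HSV).astype(int)
fg=(hsv[...,2]>95)&(hsv[...,1]>60)
n,l,st,ce=cv2.connectedComponentsWithStats(fg.astype(np.uint8))
for nm,t,uv,p0 in(("thin",.03,(330,180),(.544,-.327,2.95)),("med",.04,(194,73),(.619,-.164,.17))):
    k=np.bincount(l[uv[1]-8:uv[1]+9,uv[0]-8:uv[0]+9].ravel(),minlength=n);k[0]=0;k=k.argmax()
    print(nm,st[k],np.round(fit([c],[(l==k).astype(float)],piece(t),p0,[p0[2],p0[2]+.2,p0[2]-.2]),4))
E
python3 m3.py
python3 -m pendant '[[0.011,-0.036,-0.0045,0],[0.011,-0.036,-0.0045,0],[0.011,-0.036,-0.0045,0],[0.011,-0.036,-0.0045,0],[0.011,-0.036,-0.0045,0],[0.011,-0.036,-0.0045,0],[0.011,-0.036,-0.0045,0],[0.011,-0.036,-0.0045,0]]'
python3 -m pendant '[[0.011,-0.036,-0.0045,0],[0.011,-0.036,-0.0045,0],[-0.035,0,0,-0.04],[-0.035,0,0,-0.04],[-0.03,0,0,0],[0,0,0,0],[0,0,0,0]]'
python3 - <<'E'
from h import *
c=r.camera("wrist");cv2.imwrite("pics/w2.png",c["img"][:,:,::-1])
import pickle;pickle.dump({k:c[k] for k in c},open("w2.pkl","wb"))
print(r.read_state()["ee_pos"])
E
```

```text
thin [ 293  143   72   97 3061] [ 0.5449 -0.3252  2.9408  0.3117]
med [ 163   18   59  107 4480] [ 0.6197 -0.1618  0.1709  0.2651]
time: 3.07
ee_pos: [0.5442, 0.0254, 0.2892]
eef_rot: [0.99, 0.141, -0.0, 0.0]
ft_force: [0.7, -1.0, 0.3]
width: 0.0867
grip_force: 0.0
time: 3.65
ee_pos: [0.4502, 0.0669, 0.2985]
eef_rot: [0.984, 0.18, 0.0, 0.001]
ft_force: [0.8, 0.8, 0.8]
width: 0.0868
grip_force: 0.0
[0.45095878 0.0674494  0.29845466]
```

View pics/w2.png

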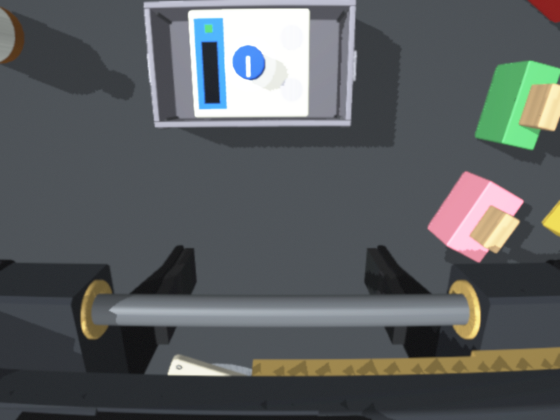

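Wrist view: case rim corners are about (147,3), (356,2), (351,125) and (155,125). Controller top is (189,10), (310,9), (310,117), (193,116), and the dial top is (248,62). The right-hand gap (-y) is the larger one.

```bash
cat > m4.py <<'E'
from h import *
import pickle;c=pickle.load(open("w2.pkl","rb"))
def rep(n,pts,z,sx,sy):
    P=np.array([ray(c,u,z)[:2] for u in pts]) # TL TR BR BL ; left = +y local, top=+x local
    L=lambda a,b:np.linalg.norm(P[a]-P[b])*1000
    d=(P[0]-P[1])+(P[3]-P[2]);e=(P[0]-P[3])+(P[1]-P[2])
    print(n,"ctr",P.mean(0).round(4),"len",round(L(0,1),1),round(L(3,2),1),"wid",round(L(0,3),1),round(L(1,2),1),"y-dir deg",np.degrees(np.arctan2(d[1],d[0])).round(2),"x-dir",np.degrees(np.arctan2(e[1],e[0])).round(2));return P.mean(0)
a=rep("case",[(147,3),(356,2),(351,125),(155,125)],.072,0,0)
b=rep("ctrl",[(189,10),(310,9),(310,117),(193,116)],.072,0,0)
print("dial",ray(c,(248,62),.096).round(4),b-a)
g=c["img"].astype(int).sum(2)//3
for row in(40,62,90): print(row,[f"{x}:{g[row,x]}" for x in range(140,200)][::1] if 0 else "".join(f" {v}" for v in g[row,143:197]),"|"," ".join(map(str,g[row,304:362])))
for col in(230,280): print(col," ".join(map(str,g[0:14,col])),"|"," ".join(map(str,g[108:132,col])))
E
python3 m4.py
```

```text
case ctr [0.5472 0.1343] len 204.0 207.1 wid 118.0 118.3 y-dir deg 110.61 x-dir 20.38
ctrl ctr [0.5474 0.136 ] len 118.2 122.5 wid 101.8 103.5 y-dir deg 110.44 x-dir 20.69
dial [0.5472 0.1363 0.096 ] [0.00015815 0.00164732]
40  83 84 99 153 205 208 201 194 169 121 84 75 74 73 74 75 74 74 73 75 74 75 74 75 75 76 78 101 132 141 142 142 142 141 142 141 142 142 142 142 143 142 142 142 142 145 199 252 254 254 254 235 187 172 | 254 254 254 252 233 178 149 146 146 145 145 145 145 145 144 146 145 145 145 144 145 144 145 145 145 145 145 145 145 145 144 144 144 139 120 89 81 102 120 128 128 128 128 136 162 188 198 197 193 177 126 76 61 61 62 61 60 61
62  84 84 83 87 141 213 217 204 198 191 167 111 79 75 75 74 75 75 75 75 74 74 75 75 75 75 75 75 87 114 135 141 141 141 141 141 140 141 141 141 142 142 142 142 142 143 143 160 226 253 254 254 247 203 | 254 254 254 250 225 171 147 144 144 144 144 145 144 144 145 145 144 144 144 145 144 144 143 144 144 144 144 144 144 144 144 143 142 128 93 78 85 105 123 129 129 129 136 161 190 198 197 192 185 188 195 175 123 76 61 61 62 61
90  84 84 83 83 83 84 86 110 158 191 197 192 179 140 96 77 75 74 74 75 74 76 74 74 75 75 74 76 74 76 83 107 133 141 141 141 141 141 141 141 141 141 141 141 141 142 142 142 143 185 247 254 254 253 | 254 254 253 244 203 158 145 144 144 144 144 143 144 143 143 143 143 144 144 143 143 143 143 143 143 143 143 142 143 143 143 143 133 98 78 90 120 128 128 129 129 130 149 189 197 194 190 173 114 70 62 61 60 61 61 62 62 62
230 196 198 198 195 189 163 120 95 136 224 251 254 254 254 | 254 254 254 254 254 254 253 249 223 155 105 98 128 170 192 195 192 178 136 83 62 61 61 60
280 200 198 196 192 174 135 99 96 172 248 254 254 254 254 | 254 254 254 254 254 254 253 243 204 137 98 111 154 186 195 195 187 157 108 71 62 61 61 61
```

```bash
python3 go.py .5473 .1362 .11 110.5
```

```text
t 3.7 pos [0.451  0.0674 0.2985] yaw -69.25 F [ 0.6 -0.2 -1.5] w 0.0869 q7 -1.42 tilt [ 0.     0.001 -1.   ]
shift mm [114.4 -30.4 188.5] n 6 per row [ 0.0191 -0.0051  0.0314]
turn rad -3.1372 rows 26 q7 if 0
turn rad 0.0044 rows 1 q7 if -180
```

```bash
python3 -m pendant '[[0.0381,-0.0101,0,0.0044],[0.0381,-0.0101,0,0],[0.0382,-0.0102,0,0],[0,0,0.04,0],[0,0,0.04,0],[0,0,0.04,0],[0,0,0.03,0],[0,0,0,0]]' 0.8; python3 go.py .5473 .1362 .087 110.5
```

```text
time: 4.37
ee_pos: [0.5443, 0.1363, 0.1414]
eef_rot: [0.984, 0.179, -0.005, -0.0]
ft_force: [-1.2, -0.0, -0.5]
width: 0.07
grip_force: 0.0
t 4.37 pos [0.5443 0.1363 0.1414] yaw -69.38 F [-1.2 -0.  -0.5] w 0.07 q7 -1.7 tilt [-0.01  -0.003 -1.   ]
shift mm [ 3.3  1.3 54.4] n 2 per row [0.0017 0.0007 0.0272]
turn rad -3.1395 rows 26 q7 if 0
turn rad 0.0021 rows 1 q7 if -180
```

```bash
python3 -m pendant '[[0.001,0,0.025,0],[0,0,0.025,0],[0,0,0,0],[0,0,0,0]]'; python3 go.py .5473 .1362 .087 110.5
```

```text
time: 4.7
ee_pos: [0.5485, 0.138, 0.0992]
eef_rot: [0.984, 0.179, -0.0, -0.0]
ft_force: [-0.1, 0.1, 0.9]
width: 0.0694
grip_force: 0.0
t 4.7 pos [0.5485 0.138  0.0992] yaw -69.37 F [-0.1  0.1  0.9] w 0.0694 q7 -1.73 tilt [-0.001 -0.001 -1.   ]
shift mm [-1.8  1.3 12.2] n 1 per row [-0.0018  0.0013  0.0122]
turn rad -3.1394 rows 26 q7 if 0
turn rad 0.0022 rows 1 q7 if -180
```

```bash
python3 -m pendant '[[-0.0018,0.0013,0.011,0],[0,0,0,0],[0,0,0,0]]'; python3 -m pendant '[[0,0,0,0],[0,0,0,0],[0,0,0,0],[0,0,0,0],[0,0,0,0],[0,0,0,0]]' 0 15; python3 go.py .5473 .1362 .087 110.5
```

```text
time: 4.95
ee_pos: [0.5473, 0.1359, 0.0883]
eef_rot: [0.984, 0.179, 0.0, 0.0]
ft_force: [-0.4, -0.6, 0.1]
width: 0.0697
grip_force: 0.0
time: 5.45
ee_pos: [0.547, 0.1361, 0.0876]
eef_rot: [0.984, 0.179, 0.0, 0.0]
ft_force: [-0.4, -0.4, 0.5]
width: 0.0374
grip_force: 0.0
t 5.45 pos [0.547  0.1361 0.0876] yaw -69.35 F [-0.4 -0.4  0.5] w 0.0374 q7 -1.73 tilt [ 0.  0. -1.]
shift mm [0.3 0.1 0.6] n 1 per row [0.0003 0.0001 0.0006]
turn rad -3.139 rows 26 q7 if 0
turn rad 0.0026 rows 1 q7 if -180
```

```bash
python3 -m pendant '[[0,0,0,0],[0,0,0,0],[0,0,0,0]]'; python3 -m pendant '[[0,-0.008,0,0],[0,-0.008,0,0],[0,-0.008,0,0],[0,-0.006,0,0],[0,-0.004,0,0],[0,0,0,0],[0,0,0,0]]'; python3 go.py .5473 .1362 .087
```

```text
time: 5.7
ee_pos: [0.547, 0.136, 0.0875]
eef_rot: [0.984, 0.179, 0.0, 0.0]
ft_force: [0.1, -0.0, 0.5]
width: 0.0316
grip_force: 15.0
time: 6.28
ee_pos: [0.5346, 0.1689, 0.0876]
eef_rot: [0.984, 0.18, -0.0, -0.0]
ft_force: [-0.7, 0.4, 1.3]
width: 0.0311
grip_force: 15.0
t 6.28 pos [0.5346 0.1689 0.0876] yaw -69.28 F [-0.7  0.4  1.3] w 0.0311 q7 -1.8 tilt [ 0.    -0.001 -1.   ]
shift mm [ 0.3 35.1  0.5] n 1 per row [0.0003 0.0351 0.0005]
```

```bash
python3 -m pendant '[[0,0,0,0],[0,0,0,0],[0,0,-0.03,0],[0,0,-0.04,0],[0,0,-0.04,0],[0,0,-0.04,0],[0,0,-0.01,0]]' 0.8; python3 go.py .52 -.15 .25 99.8
```

```text
time: 6.87
ee_pos: [0.537, 0.1686, 0.2542]
eef_rot: [0.984, 0.179, 0.004, -0.0]
ft_force: [1.3, 0.3, 1.1]
width: 0.0667
grip_force: 0.0
t 6.87 pos [0.537  0.1686 0.2542] yaw -69.38 F [1.3 0.3 1.1] w 0.0667 q7 -1.71 tilt [ 0.008  0.001 -1.   ]
shift mm [-128.1  292.2    3.4] n 8 per row [-0.016   0.0365  0.0004]
turn rad -2.9528 rows 25 q7 if 0
turn rad 0.1888 rows 2 q7 if -180
```

```bash
python3 -m pendant '[[-0.016,0.0365,0,0],[-0.016,0.0365,0,0],[-0.016,0.0365,0,0],[-0.016,0.0365,0,0],[-0.016,0.0365,0,0],[-0.016,0.0365,0,0],[-0.016,0.0365,0,0.094],[-0.016,0.0365,0,0.094]]'; python3 -m pendant '[[0,0,0,0],[0,0,0,0]]'
cat > m5.py <<'E'
from h import *
import pickle,sys
nm=sys.argv[1];t,uv0,p0={"thin":(.03,0,(.5449,-.3252,2.9408)),"med":(.04,0,(.6193,-.1625,.172))}[nm]
c=r.camera("wrist");pickle.dump(dict(c),open(nm+".pkl","wb"));cv2.imwrite(f"pics/{nm}.png",c["img"][:,:,::-1])
print("expect px",proj(c,[[p0[0],p0[1],.1]]).round(0),r.read_state()["ee_pos"].round(4))
for d in r.outline_of(nm.replace("med","medium")+"_piece_centre","wrist"):
    o=fit([c],[d["mask"].astype(float)],piece(t),p0,[p0[2]]);print(np.round(d["bbox"]),round(d["score"],2),np.round(o,4))
    if np.hypot(o[0]-p0[0],o[1]-p0[1])<.02:
        for q in (box(.044,.02,.1,.1),box(.09,t,.066,.066)):
            print(proj(c,place(q,o)[::2]).round(0).tolist())
E
python3 m5.py med
```

```text
time: 7.53
ee_pos: [0.514, -0.1526, 0.2475]
eef_rot: [0.996, 0.084, 0.0, 0.0]
ft_force: [0.6, -0.5, 0.9]
width: 0.0694
grip_force: 0.0
time: 7.7
ee_pos: [0.5136, -0.1532, 0.2472]
eef_rot: [0.997, 0.083, -0.0, 0.0]
ft_force: [0.3, 0.0, -0.1]
width: 0.0696
grip_force: 0.0
expect px [[314.  71.]] [ 0.5142 -0.1508  0.2473]
[311.  71.  45. 110.] 0.84 [ 0.6195 -0.1618  0.1712  0.0207]Traceback (most recent call last):
  File "m5.py", line 10, in <module>
    print(proj(c,place(q,o)[::2]).round(0).tolist())
          ~~~~^^^^^^^^^^^^^^^^^^^
  File "h.py", line 8, in proj
    return cv2.projectPoints(np.asarray(P,float),rv,-Rc.T@np.asarray(c["xyz"]),c["camera_matrix"],np.asarray(c["dist_coeffs"]))[0][:,0]
           ~~~~~~~~~~~~~~~~~^^^^^^^^^^^^^^^^^^^^^^^^^^^^^^^^^^^^^^^^^^^^^^^^^^^^^^^^^^^^^^^^^^^^^^^^^^^^^^^^^^^^^^^^^^^^^^^^^^^
cv2.error: OpenCV(4.12.0) /io/opencv/modules/calib3d/src/calibration_base.cpp:1490: error: (-215:Assertion failed) npoints >= 0 && (depth == CV_32F || depth == CV_64F) in function 'projectPoints'
```

View pics/med.png

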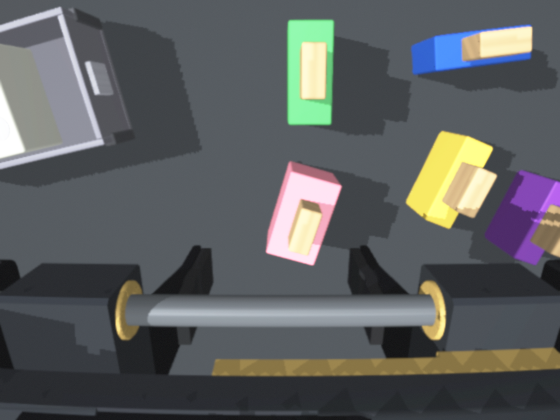

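Green is at (311,71), and its fit residual is 2%.

```bash
sed -i 's/\[::2\])/[::2].copy())/; s/import pickle,sys/import pickle,sys/' h.py m5.py; python3 go.py .6195 -.1618 .13 99.8
```

```text
t 7.8 pos [ 0.5145 -0.1495  0.2475] yaw -80.07 F [-0.1  1.2 -0.5] w 0.0699 q7 -1.25 tilt [ 0. -0. -1.]
shift mm [101.3  30.2 117.5] n 4 per row [0.0253 0.0076 0.0294]
turn rad -3.1393 rows 26 q7 if 0
turn rad 0.0023 rows 1 q7 if -180
```

```bash
python3 -m pendant '[[0.034,0.01,0.02,0.0023],[0.034,0.01,0.02,0],[0.0333,0.0102,0.03,0],[0,0,0.035,0],[0,0,0.01,0],[0,0,0,0],[0,0,0,0],[0,0,0,0]]' 0.6; python3 go.py .6195 -.1618 .083 99.8
```

```text
time: 8.47
ee_pos: [0.6169, -0.162, 0.1382]
eef_rot: [0.996, 0.085, 0.002, 0.001]
ft_force: [-0.1, -0.3, 0.1]
width: 0.0521
grip_force: 0.0
t 8.47 pos [ 0.6169 -0.162   0.1382] yaw -80.22 F [-0.1 -0.3  0.1] w 0.0521 q7 -1.35 tilt [ 0.003  0.002 -1.   ]
shift mm [ 2.4  0.2 55.2] n 2 per row [0.0012 0.0001 0.0276]
turn rad -0.0004 rows 1 q7 if -180
```

```bash
python3 -m pendant '[[0.001,0,0.025,0],[0.001,0,0.024,0],[0,0,0,0],[0,0,0,0],[0,0,0,0]]'; python3 go.py .6195 -.1618 .083 99.8
```

```text
time: 8.88
ee_pos: [0.6192, -0.1621, 0.0891]
eef_rot: [0.996, 0.085, 0.002, 0.001]
ft_force: [0.4, -0.0, 0.9]
width: 0.052
grip_force: 0.0
t 8.88 pos [ 0.6192 -0.1621  0.0891] yaw -80.26 F [ 0.4 -0.   0.9] w 0.052 q7 -1.37 tilt [ 0.003  0.001 -1.   ]
shift mm [ 0.3 -0.3  6.1] n 1 per row [ 0.0003 -0.0003  0.0061]
turn rad -0.0011 rows 1 q7 if -180
```

Now grip and lift.

```bash
python3 -m pendant '[[0,0,0.006,0],[0,0,0,0],[0,0,0,0],[0,0,0,0],[0,0,0,0],[0,0,0,0],[0,0,0,0],[0,0,0,0]]' 0 20;python3 go.py .6195 -.1618 .083 99.8;  python3 -m pendant '[[0,0,0,0],[0,0,-0.02,0],[0,0,-0.04,0],[0,0,-0.04,0],[0,0,-0.04,0],[0,0,0,0]]'; python3 go.py .576 .066 .22 110.6
```

```text
time: 9.55
ee_pos: [0.6182, -0.1619, 0.0805]
eef_rot: [0.996, 0.085, 0.0, 0.0]
ft_force: [-0.3, -0.4, 0.8]
width: 0.0198
grip_force: 20.0
t 9.55 pos [ 0.6182 -0.1619  0.0805] yaw -80.26 F [-0.3 -0.4  0.8] w 0.0198 q7 -1.37 tilt [ 0.  0. -1.]
shift mm [ 1.3  0.1 -2.5] n 1 per row [ 0.0013  0.0001 -0.0025]
turn rad -0.001 rows 1 q7 if -180
time: 10.05
ee_pos: [0.6214, -0.1621, 0.2294]
eef_rot: [0.996, 0.085, 0.006, 0.002]
ft_force: [1.2, -0.1, 0.7]
width: 0.0201
grip_force: 20.0
t 10.05 pos [ 0.6214 -0.1621  0.2294] yaw -80.26 F [ 1.2 -0.1  0.7] w 0.0201 q7 -1.33 tilt [ 0.011  0.005 -1.   ]
shift mm [  -6.2 -232.5    8.2] n 6 per row [-0.001  -0.0387  0.0014]
turn rad -0.1895 rows 2 q7 if -180
```

```bash
python3 -m pendant '[[0,-0.038,0,-0.09],[0,-0.038,0,-0.1],[0,-0.038,0,0],[0,-0.038,0,0],[0,-0.038,0,0],[0,-0.03,0,0],[0,0,0,0],[0,0,0,0]]'; python3 go.py .5723 .0666 .17 110.6
```

```text
time: 10.72
ee_pos: [0.5506, 0.0491, 0.2205]
eef_rot: [0.983, 0.181, 0.0, 0.0]
ft_force: [0.5, -0.4, -0.6]
width: 0.02
grip_force: 20.0
t 10.72 pos [0.5506 0.0491 0.2205] yaw -69.15 F [ 0.5 -0.4 -0.6] w 0.02 q7 -1.48 tilt [ 0.  0. -1.]
shift mm [26.5 -8.7 50.5] n 2 per row [ 0.0132 -0.0043  0.0252]
turn rad -3.1372 rows 26 q7 if 0
turn rad 0.0044 rows 1 q7 if -180
```

```bash
python3 -m pendant '[[0.0265,-0.0087,0,0.0044],[0,0,0.025,0],[0,0,0.02,0],[0,0,0,0],[0,0,0,0],[0,0,0,0]]'; python3 go.py .5723 .0666 .17 110.6
python3 - <<'E'
from h import *
c=r.camera("scene");cv2.imwrite("pics/s2.png",cv2.resize(c["img"][110:260,220:420],None,fx=4,fy=4,interpolation=cv2.INTER_CUBIC)[:,:,::-1])
E
```

```text
time: 11.22
ee_pos: [0.5735, 0.0638, 0.1763]
eef_rot: [0.984, 0.176, 0.0, 0.0]
ft_force: [0.2, 0.4, 0.1]
width: 0.02
grip_force: 20.0
t 11.22 pos [0.5735 0.0638 0.1763] yaw -69.69 F [0.2 0.4 0.1] w 0.02 q7 -1.55 tilt [ 0.001  0.    -1.   ]
shift mm [-0.2 -3.1  6.3] n 1 per row [-0.0002 -0.0031  0.0063]
turn rad -0.0051 rows 1 q7 if -180
```

View pics/s2.png

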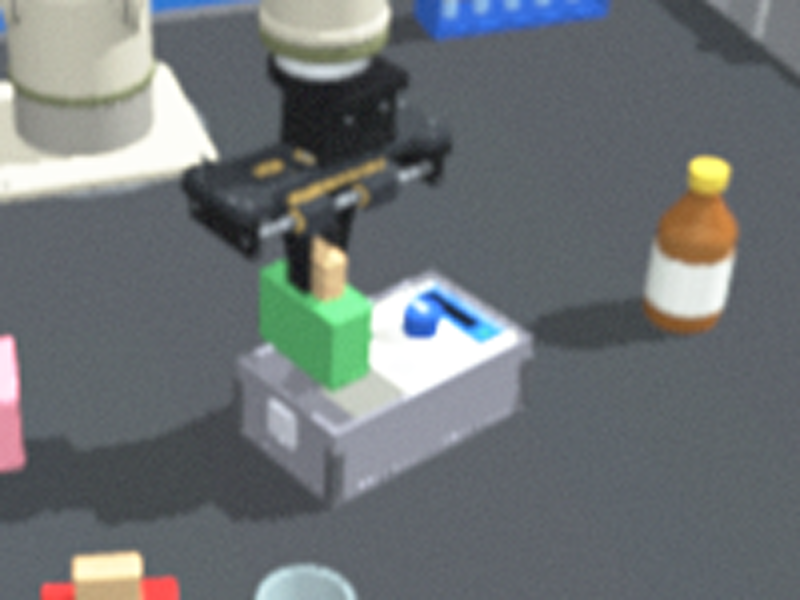

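The picture shows the green piece upright over the cleared right-hand gap, aligned with the case. Now I'll lower it.

```bash
python3 -m pendant '[[0,-0.0031,0.006,-0.005],[0,0,0.02,0],[0,0,0.02,0],[0,0,0.015,0],[0,0,0,0],[0,0,0,0]]'; python3 go.py .5723 .0666 .0875 110.6
```

```text
time: 11.77
ee_pos: [0.5717, 0.0675, 0.1145]
eef_rot: [0.984, 0.179, -0.0, -0.0]
ft_force: [-0.3, 1.0, -0.6]
width: 0.0196
grip_force: 20.0
t 11.77 pos [0.5717 0.0675 0.1145] yaw -69.32 F [-0.3  1.  -0.6] w 0.0196 q7 -1.58 tilt [-0. -0. -1.]
shift mm [ 0.2  1.1 27. ] n 1 per row [0.0002 0.0011 0.027 ]
turn rad -3.1402 rows 26 q7 if 0
turn rad 0.0014 rows 1 q7 if -180
```

```bash
python3 -m pendant '[[0,0,0.01,0],[0,0,0.01,0],[0,0,0.006,0],[0,0,0.001,0],[0,0,0,0],[0,0,0,0]]'; python3 go.py .5723 .0666 .0865 110.6
```

```text
time: 12.27
ee_pos: [0.5719, 0.0676, 0.0875]
eef_rot: [0.984, 0.179, 0.0, -0.0]
ft_force: [0.5, 0.5, -0.9]
width: 0.0201
grip_force: 20.0
t 12.27 pos [0.5719 0.0676 0.0875] yaw -69.33 F [ 0.5  0.5 -0.9] w 0.0201 q7 -1.59 tilt [ 0. -0. -1.]
shift mm [0.1 1.  1. ] n 1 per row [0.0001 0.001  0.001 ]
turn rad -3.1403 rows 26 q7 if 0
turn rad 0.0013 rows 1 q7 if -180
```

```bash
python3 -m pendant '[[0,0,0.001,0],[0,0,0,0],[0,0.003,0,0],[0,0.003,0,0],[0,0,0,0],[0,0,0,0]]'; python3 go.py .5473 .134 .0865 110.6; python3 -m pendant '[[0,0,0,0],[0,0,0,0],[0,0,0,0],[0,0,0,0]]' 0.5;  python3 -m pendant '[[0,0,-0.02,0],[0,0,-0.04,0],[0,0,-0.03,0],[0,0,0,0],[0,0,0,0]]'; python3 go.py .5346 .1689 .15 110.6
```

```text
time: 12.77
ee_pos: [0.574, 0.0619, 0.0864]
eef_rot: [0.984, 0.179, 0.0, -0.0]
ft_force: [-1.1, 1.0, -0.2]
width: 0.0195
grip_force: 20.0
t 12.77 pos [0.574  0.0619 0.0864] yaw -69.33 F [-1.1  1.  -0.2] w 0.0195 q7 -1.58 tilt [ 0. -0. -1.]
shift mm [  0.5 -76.9  -0.1] n 2 per row [ 0.0002 -0.0384 -0.    ]
turn rad -3.1404 rows 26 q7 if 0
turn rad 0.0012 rows 1 q7 if -180
time: 13.1
ee_pos: [0.5741, 0.0616, 0.0864]
eef_rot: [0.984, 0.179, 0.0, 0.0]
ft_force: [-0.4, 0.7, 0.6]
width: 0.0383
grip_force: 0.0
time: 13.52
ee_pos: [0.5751, 0.0619, 0.1783]
eef_rot: [0.984, 0.179, 0.002, 0.0]
ft_force: [-0.4, -0.5, -0.2]
width: 0.0432
grip_force: 0.0
t 13.52 pos [0.5751 0.0619 0.1783] yaw -69.35 F [-0.4 -0.5 -0.2] w 0.0432 q7 -1.54 tilt [ 0.004  0.002 -1.   ]
shift mm [  -0.2 -114.4   28.2] n 3 per row [-0.0001 -0.0381  0.0094]
turn rad -3.1407 rows 26 q7 if 0
turn rad 0.0009 rows 1 q7 if -180
```

```bash
python3 -m pendant '[[0,-0.038,0,0],[0,-0.038,0,0],[0,-0.038,0,0],[0,0,0.04,0],[0,0,0,0],[0,0,0,0],[0,0,0,0]]' 0.65; python3 go.py .5346 .1689 .0876 110.6
```

```text
time: 14.1
ee_pos: [0.5341, 0.1675, 0.1366]
eef_rot: [0.984, 0.179, -0.0, 0.0]
ft_force: [0.7, -0.0, 0.5]
width: 0.0564
grip_force: 0.0
t 14.1 pos [0.5341 0.1675 0.1366] yaw -69.41 F [ 0.7 -0.   0.5] w 0.0564 q7 -1.76 tilt [-0.001  0.    -1.   ]
shift mm [ 1.  -1.2 49. ] n 2 per row [ 0.0005 -0.0006  0.0245]
turn rad -0.0002 rows 1 q7 if -180
```

```bash
python3 -m pendant '[[0.001,-0.0012,0.025,0],[0,0,0.02,0],[0,0,0.003,0],[0,0,0,0],[0,0,0,0]]'; python3 go.py .5346 .1689 .0876; python3 -m pendant '[[0,0,0,0],[0,0,0,0],[0,0,0,0],[0,0,0,0],[0,0,0,0],[0,0,0,0],[0,0,0,0]]' 0 15; python3 -m pendant '[[0,0.008,0,0],[0,0.008,0,0],[0,0.008,0,0],[0,0.006,0,0],[0,0.003,0,0],[0,0,0,0],[0,0,0,0],[0,0,0,0]]'; python3 go.py .5473 .134 .0876
```

```text
time: 14.52
ee_pos: [0.5352, 0.1697, 0.0899]
eef_rot: [0.984, 0.179, 0.001, -0.0]
ft_force: [0.8, -0.2, 0.2]
width: 0.0567
grip_force: 0.0
t 14.52 pos [0.5352 0.1697 0.0899] yaw -69.39 F [ 0.8 -0.2  0.2] w 0.0567 q7 -1.79 tilt [ 0.002  0.    -1.   ]
shift mm [-0.9  0.5  2.3] n 1 per row [-0.0009  0.0005  0.0023]
time: 15.1
ee_pos: [0.5345, 0.1699, 0.0887]
eef_rot: [0.984, 0.179, 0.0, 0.0]
ft_force: [-0.6, -0.7, 4.3]
width: 0.0318
grip_force: 15.0
time: 15.77
ee_pos: [0.547, 0.1372, 0.0887]
eef_rot: [0.984, 0.178, 0.001, 0.001]
ft_force: [1.5, -1.0, 5.6]
width: 0.0316
grip_force: 15.0
t 15.77 pos [0.547  0.1372 0.0887] yaw -69.44 F [ 1.5 -1.   5.6] w 0.0316 q7 -1.73 tilt [ 0.001  0.001 -1.   ]
shift mm [-0.9  3.1  1.1] n 1 per row [-0.0009  0.0031  0.0011]
```

```bash
python3 -m pendant '[[0,0.001,0,0],[0,0,0,0],[0,0.001,0,0],[0,0,0,0],[0,0,0,0]]'; python3 go.py .5473 .134 .0876; python3 -m pendant '[[0,0,0,0],[0,0,0,0],[0,0,0,0]]' 0.6;  python3 -m pendant '[[0,0,-0.02,0],[0,0,-0.04,0],[0,0,-0.04,0],[0,0,-0.04,0],[0,0,-0.01,0],[0,0,0,0]]'; python3 go.py .456 -.30 .247 78.5
```

```text
time: 16.18
ee_pos: [0.547, 0.1371, 0.0887]
eef_rot: [0.984, 0.179, 0.0, -0.0]
ft_force: [-2.6, 4.7, 5.2]
width: 0.0314
grip_force: 15.0
t 16.18 pos [0.547  0.1371 0.0887] yaw -69.35 F [-2.6  4.7  5.2] w 0.0314 q7 -1.73 tilt [ 0.001 -0.001 -1.   ]
shift mm [-0.8  3.   1.1] n 1 per row [-0.0008  0.003   0.0011]
time: 16.43
ee_pos: [0.5466, 0.136, 0.0879]
eef_rot: [0.984, 0.179, -0.0, 0.0]
ft_force: [-0.6, -0.3, 0.6]
width: 0.0444
grip_force: 0.0
time: 16.93
ee_pos: [0.5482, 0.1372, 0.2419]
eef_rot: [0.984, 0.179, 0.003, 0.0]
ft_force: [-0.6, -0.1, -0.6]
width: 0.0521
grip_force: 0.0
t 16.93 pos [0.5482 0.1372 0.2419] yaw -69.38 F [-0.6 -0.1 -0.6] w 0.0521 q7 -1.65 tilt [ 0.006  0.002 -1.   ]
shift mm [-240.3  376.7   -5.8] n 12 per row [-0.02    0.0314 -0.0005]
turn rad -2.5809 rows 22 q7 if 0
turn rad 0.5606 rows 5 q7 if -180
```

```bash
python3 -m pendant '[[-0.02,0.0314,0,0],[-0.02,0.0314,0,0],[-0.02,0.0314,0,0],[-0.02,0.0314,0,0],[-0.02,0.0314,0,0],[-0.02,0.0314,0,0],[-0.02,0.0314,0,0],[-0.02,0.0314,0,0]]';  python3 -m pendant '[[-0.02,0.0314,0,0],[-0.02,0.0314,0,0],[-0.02,0.0314,0,0],[-0.02,0.0314,0,0.112],[0,0,0,0.112],[0,0,0,0.112],[0,0,0,0.112],[0,0,0,0.112]]'; python3 -m pendant '[[0,0,0,0],[0,0,0,0]]'; python3 m5.py thin; python3 go.py .5449 -.3252 .15 78.5
```

```text
time: 17.6
ee_pos: [0.484, -0.1565, 0.2369]
eef_rot: [0.984, 0.179, -0.001, -0.0]
ft_force: [0.9, -0.7, -0.5]
width: 0.0522
grip_force: 0.0
time: 18.27
ee_pos: [0.454, -0.3005, 0.2365]
eef_rot: [0.995, -0.103, -0.001, -0.0]
ft_force: [-0.1, -0.3, -0.3]
width: 0.0523
grip_force: 0.0
time: 18.43
ee_pos: [0.4544, -0.3001, 0.2371]
eef_rot: [0.995, -0.098, -0.001, -0.0]
ft_force: [0.1, 0.1, -0.1]
width: 0.0525
grip_force: 0.0
expect px [[290.  82.]] [ 0.4545 -0.3001  0.2374]
[290.  82.  35. 109.] 0.73 [ 0.545  -0.3257  2.944   0.0535]
[[278.0, 51.0], [304.0, 51.0], [278.0, 111.0], [303.0, 111.0]]
[[272.0, 28.0], [308.0, 28.0], [273.0, 135.0], [306.0, 135.0]]
t 18.53 pos [ 0.4547 -0.3     0.2377] yaw -101.22 F [ 0.1  0.1 -0.3] w 0.0521 q7 -1.3 tilt [-0.001 -0.    -1.   ]
shift mm [93.5  7.1 87.6] n 4 per row [0.0234 0.0018 0.0219]
turn rad -3.1367 rows 26 q7 if 0
turn rad 0.0049 rows 1 q7 if -180
```

View pics/thin.png

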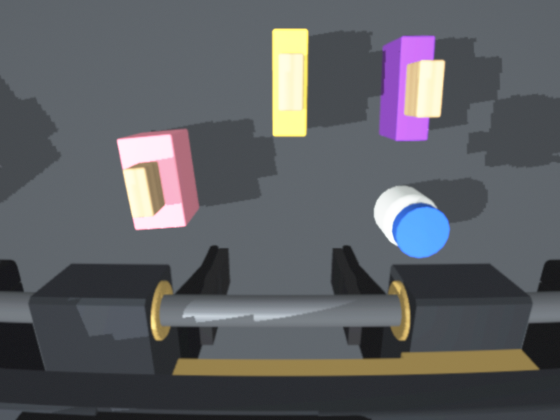

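Yellow is at (290,82) and matches the fit. Going to grasp it.

```bash
python3 -m pendant '[[0.0312,0.0026,0,0.002],[0.0312,0.0026,0,0],[0.0311,0.0025,0.03,0],[0,0,0.04,0],[0,0,0.03,0],[0,0,0,0],[0,0,0,0],[0,0,0,0]]'; python3 go.py .545 -.3257 .081 78.7
```

```text
time: 19.2
ee_pos: [0.5447, -0.3264, 0.1418]
eef_rot: [0.995, -0.1, 0.001, 0.001]
ft_force: [0.2, 0.2, 1.4]
width: 0.0522
grip_force: 0.0
t 19.2 pos [ 0.5447 -0.3264  0.1418] yaw -101.49 F [0.2 0.2 1.4] w 0.0522 q7 -1.39 tilt [ 0.002  0.001 -1.   ]
shift mm [-0.  -0.8 60.8] n 2 per row [-0.     -0.0004  0.0304]
turn rad -0.0033 rows 1 q7 if -180
```

```bash
python3 -m pendant '[[0,-0.0008,0.03,-0.003],[0,0,0.024,0],[0,0,0.004,0],[0,0,0,0],[0,0,0,0],[0,0,0,0]]'; python3 go.py .545 -.3257 .081 78.7
```

```text
time: 19.7
ee_pos: [0.5455, -0.3258, 0.0843]
eef_rot: [0.995, -0.099, 0.002, 0.001]
ft_force: [-0.4, 0.3, -0.2]
width: 0.0523
grip_force: 0.0
t 19.7 pos [ 0.5455 -0.3258  0.0843] yaw -101.36 F [-0.4  0.3 -0.2] w 0.0523 q7 -1.4 tilt [ 0.004  0.001 -1.   ]
shift mm [-0.5 -0.   3.3] n 1 per row [-0.0005 -0.      0.0033]
turn rad -0.001 rows 1 q7 if -180
```

```bash
python3 -m pendant '[[0,0,0.001,0],[0,0,0,0],[0,0,0,0],[0,0,0,0],[0,0,0,0],[0,0,0,0],[0,0,0,0],[0,0,0,0]]' 0 20; python3 go.py .545 -.3257 .081 78.7; python3 -m pendant '[[0,0,0,0],[0,0,-0.02,0],[0,0,-0.04,0],[0,0,-0.04,0],[0,0,-0.04,0],[0,0,0,0],[0,0,0,0]]'; python3 go.py .5196 .2101 .22 110.6
```

```text
time: 20.37
ee_pos: [0.5441, -0.3251, 0.0805]
eef_rot: [0.995, -0.099, -0.0, 0.0]
ft_force: [0.8, -0.5, -0.1]
width: 0.0195
grip_force: 20.0
t 20.37 pos [ 0.5441 -0.3251  0.0805] yaw -101.36 F [ 0.8 -0.5 -0.1] w 0.0195 q7 -1.4 tilt [-0.  0. -1.]
shift mm [ 1.   0.4 -0.5] n 1 per row [ 0.001   0.0004 -0.0005]
turn rad -0.0011 rows 1 q7 if -180
time: 20.95
ee_pos: [0.5453, -0.3256, 0.2232]
eef_rot: [0.995, -0.099, 0.002, 0.001]
ft_force: [0.3, -0.1, -2.3]
width: 0.0198
grip_force: 20.0
t 20.95 pos [ 0.5453 -0.3256  0.2232] yaw -101.36 F [ 0.3 -0.1 -2.3] w 0.0198 q7 -1.37 tilt [ 0.005  0.002 -1.   ]
shift mm [-130.8 -520.1    1.8] n 14 per row [-0.0093 -0.0372  0.0001]
turn rad -0.5579 rows 5 q7 if -180
```

```bash
python3 -m pendant '[[-0.0093,-0.0372,0,0],[-0.0093,-0.0372,0,0],[-0.0093,-0.0372,0,0],[-0.0093,-0.0372,0,0],[-0.0093,-0.0372,0,0],[-0.0093,-0.0372,0,0],[-0.0093,-0.0372,0,0],[-0.0093,-0.0372,0,0]]';  python3 -m pendant '[[-0.0093,-0.0372,0,0],[-0.0093,-0.0372,0,0],[-0.0093,-0.0372,0,0],[-0.0093,-0.0372,0,0],[-0.0093,-0.0372,0,0],[-0.0093,-0.0372,0,-0.112],[0,0,0,-0.112],[0,0,0,-0.112]]'; python3 -m pendant '[[0,0,0,-0.112],[0,0,0,-0.11],[0,0,0,0],[0,0,0,0]]'; python3 go.py .5196 .2101 .18 110.6
```

```text
time: 21.62
ee_pos: [0.5285, -0.017, 0.2188]
eef_rot: [0.995, -0.099, -0.001, 0.0]
ft_force: [1.4, 1.3, -0.5]
width: 0.0199
grip_force: 20.0
time: 22.28
ee_pos: [0.5173, 0.2141, 0.2186]
eef_rot: [0.997, 0.074, -0.001, -0.0]
ft_force: [0.1, -0.9, -0.8]
width: 0.0198
grip_force: 20.0
time: 22.62
ee_pos: [0.5186, 0.2108, 0.2191]
eef_rot: [0.984, 0.177, -0.001, 0.0]
ft_force: [-0.4, -0.8, -0.2]
width: 0.0197
grip_force: 20.0
t 22.62 pos [0.5186 0.2108 0.2191] yaw -69.59 F [-0.4 -0.8 -0.2] w 0.0197 q7 -1.81 tilt [-0.002 -0.    -1.   ]
shift mm [ 0.8  1.  39.1] n 1 per row [0.0008 0.001  0.0391]
turn rad -0.0034 rows 1 q7 if -180
```

```bash
python3 -m pendant '[[0.001,0.001,0.02,-0.003],[0,0,0.02,0],[0,0,0.012,0],[0,0,0,0],[0,0,0,0],[0,0,0,0]]'; python3 go.py .5196 .2101 .165 110.6
```

```text
time: 23.12
ee_pos: [0.5207, 0.2109, 0.1694]
eef_rot: [0.984, 0.18, 0.0, -0.0]
ft_force: [0.1, 0.3, -0.7]
width: 0.0198
grip_force: 20.0
t 23.12 pos [0.5207 0.2109 0.1694] yaw -69.27 F [ 0.1  0.3 -0.7] w 0.0198 q7 -1.83 tilt [ 0.001 -0.    -1.   ]
shift mm [-1.3  0.3  4.4] n 1 per row [-0.0013  0.0003  0.0044]
turn rad -3.1393 rows 26 q7 if 0
turn rad 0.0023 rows 1 q7 if -180
```

```bash
python3 -m pendant '[[-0.001,0.0003,0.006,0.002],[0,0,0.008,0],[0,0,0.008,0],[0,0,0,0],[0,0,0,0]]'; python3 go.py .5196 .2101 .0865 110.6
python3 - <<'E'
from h import *
c=r.camera("wrist");s=r.camera("scene")
im=np.hstack([cv2.resize(s["img"][120:240,260:380],(540,540),interpolation=cv2.INTER_CUBIC)]);cv2.imwrite("pics/s3.png",im[:,:,::-1])
E
```

```text
time: 23.53
ee_pos: [0.5192, 0.2098, 0.1458]
eef_rot: [0.984, 0.179, -0.001, 0.0]
ft_force: [-0.3, -0.3, -1.1]
width: 0.0201
grip_force: 20.0
t 23.53 pos [0.5192 0.2098 0.1458] yaw -69.33 F [-0.3 -0.3 -1.1] w 0.0201 q7 -1.84 tilt [-0.001 -0.    -1.   ]
shift mm [ 0.6 -0.2 59.3] n 2 per row [ 0.0003 -0.0001  0.0296]
turn rad -3.1404 rows 26 q7 if 0
turn rad 0.0012 rows 1 q7 if -180
```

View pics/s3.png

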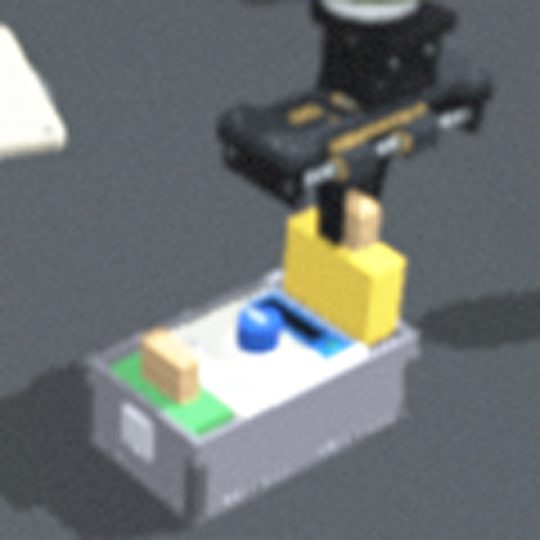

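Green is seated flush with the rim at (175,385), and yellow is entering the left gap at (345,290) without force. I'll keep lowering it.

```bash
python3 -m pendant '[[0,0,0.012,0],[0,0,0.012,0],[0,0,0.012,0],[0,0,0,0],[0,0,0,0]]'; python3 go.py .5196 .2101 .0865 110.6
```

```text
time: 24.05
ee_pos: [0.5188, 0.2097, 0.1092]
eef_rot: [0.984, 0.179, -0.001, 0.0]
ft_force: [-0.1, -0.3, -0.8]
width: 0.0198
grip_force: 20.0
t 24.05 pos [0.5188 0.2097 0.1092] yaw -69.32 F [-0.1 -0.3 -0.8] w 0.0198 q7 -1.87 tilt [-0.002 -0.    -1.   ]
shift mm [ 0.9 -0.1 22.7] n 1 per row [ 0.0009 -0.0001  0.0227]
turn rad -3.1403 rows 26 q7 if 0
turn rad 0.0013 rows 1 q7 if -180
```

```bash
python3 -m pendant '[[0,0,0.01,0],[0,0,0.008,0],[0,0,0.004,0],[0,0,0.001,0],[0,0,0,0],[0,0,0,0]]'; python3 go.py .5196 .2101 .0865 110.6; python3 -m pendant '[[0,0,0,0],[0,0,0,0],[0,0,0,0],[0,0,0,0]]' 0.45;  python3 -m pendant '[[0,0,-0.02,0],[0,0,-0.04,0],[0,0,-0.04,0],[0,0,-0.04,0],[-0.04,0.02,-0.01,0],[-0.04,0.02,0,0],[-0.03,0.02,0,0],[0,0,0,0]]'; python3 -m pendant '[[0,0,0,0],[0,0,0,0]]'
python3 - <<'E'
from h import *
c=r.camera("wrist");s=r.camera("scene");a=cv2.resize(s["img"][150:240,265:365],(400,360),interpolation=cv2.INTER_CUBIC);b=c["img"][:210,100:480]
im=np.hstack([a,cv2.resize(b,(400,221)) if 0 else cv2.copyMakeBorder(cv2.resize(b,(400,221)),0,139,0,0,0)]);cv2.imwrite("pics/f.png",im[:,:,::-1])
E
```

```text
time: 24.55
ee_pos: [0.5197, 0.21, 0.0876]
eef_rot: [0.984, 0.179, 0.0, -0.0]
ft_force: [0.3, 0.2, -0.8]
width: 0.0196
grip_force: 20.0
t 24.55 pos [0.5197 0.21   0.0876] yaw -69.33 F [ 0.3  0.2 -0.8] w 0.0196 q7 -1.88 tilt [ 0.  0. -1.]
shift mm [-0.  -0.1  1.1] n 1 per row [-0.     -0.0001  0.0011]
turn rad -3.1404 rows 26 q7 if 0
turn rad 0.0012 rows 1 q7 if -180
time: 24.88
ee_pos: [0.5197, 0.2099, 0.0877]
eef_rot: [0.984, 0.179, 0.0, 0.0]
ft_force: [-0.3, 0.3, -0.3]
width: 0.0359
grip_force: 0.0
time: 25.55
ee_pos: [0.4402, 0.115, 0.2367]
eef_rot: [0.984, 0.177, -0.0, 0.002]
ft_force: [1.4, -0.7, -0.3]
width: 0.0392
grip_force: 0.0
time: 25.72
ee_pos: [0.4429, 0.1205, 0.237]
eef_rot: [0.984, 0.179, 0.001, 0.0]
ft_force: [-0.1, 0.0, -0.3]
width: 0.0393
grip_force: 0.0
```

View pics/f.png

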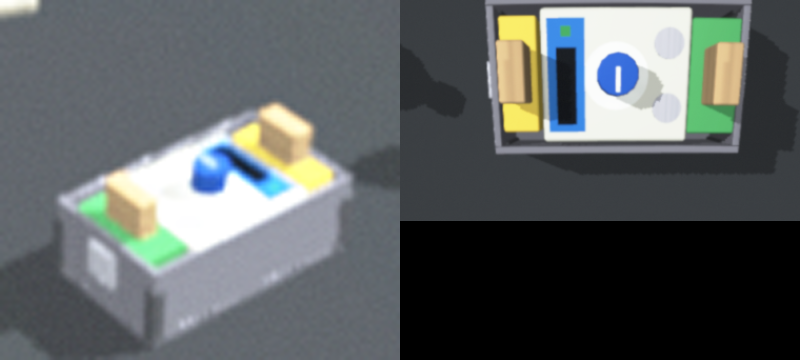

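Both pieces sit upright and flush with the rim: yellow at the left, wrist crop (518,75), and green at the right (718,75). The controller stands between them, and the gripper is clear.

```bash
python3 -c "
from bench import r
print(r.close_job())"
```

```text
the job is handed in; nothing more can be done
None
```

The controller is blocked in, with the green medium piece at one end and the yellow thin piece at the other, both upright and flush with the rim; I did not touch the other objects, and I handed the job in at about 26 s.

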